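# Square a carton into the corner stop

### The arm

A 6-joint arm with a two-finger parallel gripper is mounted at the origin on a cart in front of the work surface, level with it; the furniture and walls round the work are solid. World frame = base frame: x ahead of the robot, y to its left, z up, the work surface at z = 0. Lengths are in m, angles in rad, forces in N, time in s.
With the tool pointing down it reaches from about 0.275 to 1 m from the base axis. Payload 8.4 kg.
Tool frame: the origin (TCP) lies on the front face of the gripper's body, between the roots of the fingers; the fingertips stand 73 mm ahead of it and the grasp point (between the pads) lies 54 mm ahead of it; x points along the fingers, y is the direction in which the jaws open and shut, and the axes are right-handed (so a half turn about x gives the same grasp; the last joint's range is limited). The gripper opens to 85 mm and grips with 20 to 120 N. Pads are 22 mm wide; open, the fingers measure 114 mm over their backs; the gripper's body (76 mm by 85 mm) begins 54 mm behind the grasp point. The pads swing forward as they close: fully open they stand 13 mm farther back than shut.
Start: joints at [-1.112, 0.353, 1.633, -0, 1.155, -0.002], TCP at [0.278, -0.56, 0.304] pointing down, gripper open.
Joint ranges: [-2.63, 2.63], [-0.92, 2.1], [0.06, 2.66], [-1.3, 4.44], [0, 2.69], [-3.02, 3.02]. Speed limits (rad/s): [2.22, 2.22, 2.79, 3.14, 3.14, 3.14].

### API

Orientations are given as a rotation vector (axis times angle).
In Python, from workcell import r gives the robot as it stands.
- The arm moves only by the tool drive_tool, never from a script. Its argument "increments" is a list of rows, each a list of 3 entries, a list of its own where there are three numbers: the shift along the tool's x, y, z in mm, then the turn about the tool's x in rad, then the finger opening in mm, from 0 to 85.4. A call has exactly 5 rows; each row is the pose to reach, as a shift and turn from the pose commanded when the call began, along the tool's axes at that moment; what a row does not reach only later rows make up. A row lasts 1/12 s, in which the tool goes at most 41.7 mm and 7.16 degrees, less where a joint would pass 70% of its speed; a pose out of reach is approached as far as the arm can. A call with a gripper value outside its range is refused whole. The fingers move at their own pace and stop on an object; "squeeze" is the grip in N (left out, the last holds). Time passes only in rows, so rows that repeat a pose let the fingers close, or fill a call up. It gives the time, the measured TCP pose, the force and the opening at its end, in the units of the state.
- r.get_obs(): the state, without advancing time (a new reading comes with each control period).
- r.camera(name): name is "side" or "top"; returns a dict with "frame" (384x512x3 uint8, red, green, blue), "fx", "fy", "cx", "cy" (pixels), "D" ([k1, k2, p1, p2, k3] as OpenCV has them; the pictures are not rectified), "R" (3x3) and "t" (3): a world point X has camera coordinates R X + t. Camera axes: x right, y down, z forward; pixel columns grow to the right and rows downward; lengths in m; the calibration is good to about 2 mm. A picture is of the moment at which its call begins. There is no depth.
- r.sign_off(): hands the job in, once; it reports no verdict.
The state is a dict: "time_s": time; "joint_positions": joint angles; "joint_velocities": joint speeds; "tau": joint torques, N m; "eef_pos": TCP position; "tcp_rot": TCP orientation; "ft_force": force on the tool from outside, world axes, zero at the start; "wrist_torque": the same for the moment, N m; "grip_width": opening from 0.0 (shut) to 1.0 (fully open).
Only numpy, scipy, OpenCV 4.12 (cv2) and the standard library are available. Lean on these libraries where they do the work, as an engineer would, in place of code of your own. Each camera call takes 0.05 s, during which the arm holds its last target.

### The job

Push the flat white carton along the desk into the inner corner of the wooden corner stop, so that one long side lies flush against the long strip and one short end lies flush against the short strip. Keep it flat on the desk the whole time (push it, do not pick it up), do not disturb the other things lying about, and leave it there.

Things in the scene. Friction and masses are not known exactly. Their poses are not given: they have to be found in the camera images.
- carton: Closed flat white cardboard carton, 76 (x) x 110 (y) x 30 (z) mm, about 0.12 kg, loose, lying flat. Origin: centre of its underside; y along its length, z up. Either long side may go against the long strip. It starts up to 0.35 rad askew to the stop, its centre 95 to 125 mm on the robot's side of the long strip and 125 to 170 mm left of the short strip.
- corner_stop: L of two wooden strips 16 mm wide, 18 mm high, fixed to the desk. Origin: the inner corner at desk level. Long strip: 270 mm along +y (robot's left), inner face at x = 0, wood on the +x (far) side. Short strip: 90 mm along -x (towards the robot), inner face at y = 0, wood on the -y side. Seated, the carton's centre is at x = -38, y = +55 mm, y axes parallel. Yaw within 0.15 rad of world.
- jar: Bystander: small glass paint jar with a screw lid, 36 mm in diameter, 44 mm high, standing 18 to 20 cm on the robot's side of the long strip, near the line of the short strip. Origin: centre of its underside.
- brush: Bystander: thin paint brush, 152 mm long, 7 mm thick, lying behind the long strip. Origin: under its middle; it lies along its y.
- part: Bystander: small model part, 18 x 42 x 11 mm, lying at the front, right of the jar. Origin: centre of its underside.
- tape: Bystander: roll of masking tape, 68 mm in diameter, 11 mm high, lying flat near the front edge, right of the work. Origin: centre of its underside.
- dropper: Bystander: dropper bottle, 29 mm in diameter, 88 mm high, standing left of the work. Origin: centre of its underside.
- cutter: Bystander: side cutters, 47 x 126 x 12 mm, lying near the front edge, right of the tape. Origin: centre of its underside.
- dish: Bystander: shallow round steel paint dish, 41 mm in diameter, 11 mm high, at the front left. Origin: centre of its underside.

How it is judged:
By the outcome, as a careful person would: the job done as asked, in the order asked, and still so for the second after the job is handed in, with the robot touching nothing.
It also fails if it takes over 58 s, if anything falls off the work surface, if the arm or the gripper's body presses on something with over 40 N, if the wrist force passes 120 N, or if a joint passes its speed limit or range.

## Working session

There is one attempt and no reset: what is moved stays moved. The work goes in short steps, Python scripts to look and compute and a tool call to move; the robot and the scene stay as the last step left them, time stands still between calls to the robot, and variables do not carry over. Pictures are saved under pics/ and viewed, and the job is handed in when it is done.

Besides the shell and the picture viewer there is one more tool, called by a JSON object that holds its "name" and its "arguments". drive_tool: Moves the arm, as the interface text tells. Its arguments: {"type":"object","properties":{"increments":{"type":"array"},"squeeze":{"type":"number"}},"required":["increments"]}

```bash
mkdir -p pics; ls; cat > h.py <<'E'
import numpy as np, cv2
from workcell import r
def snap(name,fn):
    c=r.camera(name); cv2.imwrite(f'pics/{fn}.png',c['frame'][:,:,::-1]); np.save(f'pics/{fn}.npy',c,allow_pickle=True); return c
def px2w(c,uv,z):
    K=np.array([[c['fx'],0,c['cx']],[0,c['fy'],c['cy']],[0,0,1.]])
    p=cv2.undistortPoints(np.array(uv,float).reshape(-1,1,2),K,np.array(c['D'],float)).reshape(-1,2)
    R=np.array(c['R']);t=np.array(c['t']).ravel(); o=-R.T@t
    out=[]
    for a in p:
        d=R.T@np.array([a[0],a[1],1]); s=(z-o[2])/d[2]; out.append(o+s*d)
    return np.array(out)
def crop(src,dst,x0,y0,x1,y1,k):
    im=cv2.imread(f'pics/{src}.png')[y0:y1,x0:x1]; cv2.imwrite(f'pics/{dst}.png',cv2.resize(im,None,fx=k,fy=k,interpolation=cv2.INTER_CUBIC))
E
python3 - <<'E'
from h import *
np.set_printoptions(precision=4,suppress=True)
for n in('top','side'):
    c=snap(n,n+'0'); print(n,-np.array(c['R']).T@np.array(c['t']).ravel(), np.array(c['R']))
print(r.get_obs())
E
```

```text
pics
top [0.4346 0.0703 1.3256] [[ 0.0177 -0.9998 -0.0115]
 [-0.9975 -0.0168 -0.0693]
 [ 0.0691  0.0127 -0.9975]]
side [0.145  0.9812 0.7028] [[-0.9266 -0.3759 -0.0113]
 [-0.2063  0.5331 -0.8205]
 [ 0.3144 -0.758  -0.5715]]
{'time_s': 0.1, 'joint_positions': array([-1.1124,  0.3536,  1.6341,  0.    ,  1.1552, -0.0024]), 'joint_velocities': array([ 0.0014,  0.0009, -0.002 ,  0.0006,  0.0002,  0.002 ]), 'tau': array([  0.001 , -60.6361, -34.2818,   0.    ,   0.0039,  -0.    ]), 'eef_pos': array([ 0.2778, -0.5595,  0.3033]), 'tcp_rot': array([ 1.9654,  0.4623, -1.966 ]), 'ft_force': array([ 0.3284,  1.014 , -0.6716]), 'wrist_torque': array([ 0.0387,  0.0141, -0.0059]), 'grip_width': 1.0004687741548957}
```

View pics/top0.png

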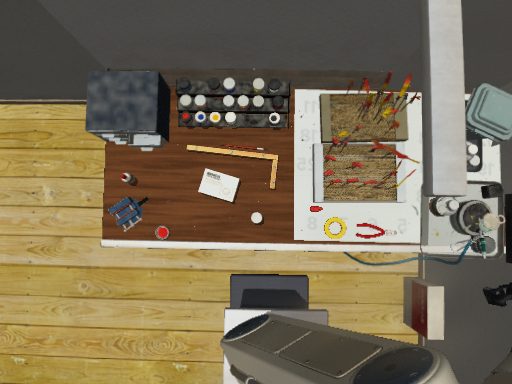

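View pics/side0.png

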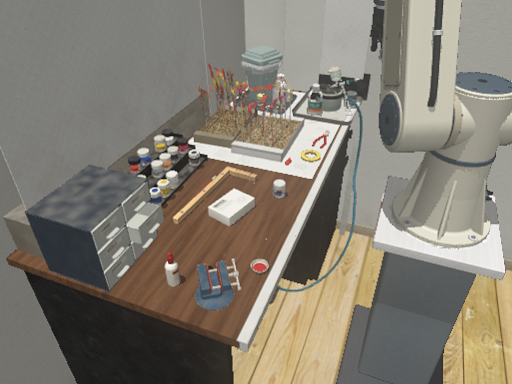

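The top view shows the carton near (219,185), the stop's inner corner near (274,158), and the jar at (257,217). I'll enlarge it.

```bash
python3 - <<'E'
from h import *
crop('top0','t0c',180,130,310,230,6)
crop('side0','s0c',165,155,295,235,6)
E
```

```text
(no output)
```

View pics/t0c.png

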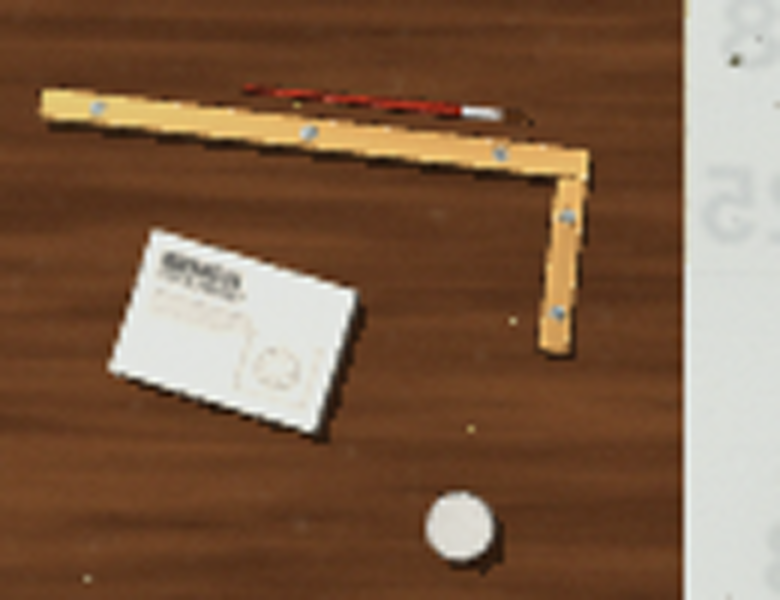

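View pics/s0c.png

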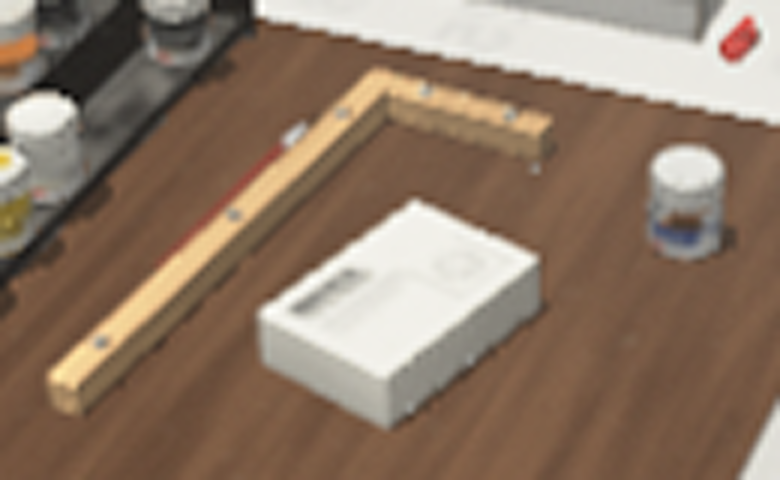

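Top crop, in crop pixels: the carton's top corners are at (152,230), (358,292), (316,434) and (110,370). The strip's inner edge runs from (42,120) to the inner corner at (556,178), then to (540,347). The jar lid is at (460,526).

```bash
cat > m.py <<'E'
from h import *
np.set_printoptions(precision=4,suppress=True)
c=np.load('pics/top0.npy',allow_pickle=True).item()
f=lambda L,o=(180,130),k=6:[((x+.5)/k-.5+o[0],(y+.5)/k-.5+o[1]) for x,y in L]
C=px2w(c,f([(152,230),(358,292),(316,434),(110,370)]),.03); print('carton',C,C.mean(0))
S=px2w(c,f([(42,119),(556,178),(540,347),(588,150),(42,89)]),.018); print('stop',S)
J=px2w(c,f([(460,526)]),.044); print('jar',J)
n=lambda a,b:np.linalg.norm(a-b)
print([n(C[i],C[(i+1)%4]) for i in range(4)], n(S[0],S[1]),n(S[1],S[2]))
d=S[0]-S[1]; ys=np.arctan2(-d[0],d[1]); d2=S[1]-S[2]; print('stop yaw',ys,np.arctan2(d2[1],d2[0]))
d=C[0]-C[1]+C[3]-C[2]; print('carton yaw',np.arctan2(-d[0],d[1]))
d=C[0]-C[3]+C[1]-C[2]; print('carton yaw',np.arctan2(d[1],d[0]))
R=np.array([[np.cos(ys),-np.sin(ys)],[np.sin(ys),np.cos(ys)]])
print('carton in stop',(C.mean(0)-S[1])[:2]@R,'jar',(J[0]-S[1])[:2]@R)
print('C corners in stop',(C-S[1])[:,:2]@R)
E
python3 m.py
python3 - <<'E'
from h import *
from scipy.spatial.transform import Rotation as R
print(R.from_rotvec(r.get_obs()['tcp_rot']).as_matrix().round(4))
E
```

```text
carton [[0.5823 0.2248 0.03  ]
 [0.5522 0.1188 0.03  ]
 [0.4795 0.1387 0.03  ]
 [0.5102 0.2444 0.03  ]] [0.5311 0.1817 0.03  ]
stop [[0.6406 0.2849 0.018 ]
 [0.614  0.0183 0.018 ]
 [0.5265 0.0253 0.018 ]
 [0.6288 0.002  0.018 ]
 [0.6563 0.2853 0.018 ]]
jar [[0.4342 0.0649 0.044 ]]
[np.float64(0.11016459285661079), np.float64(0.07540045160155918), np.float64(0.11007416891373055), np.float64(0.0746783525871483)] 0.2679060647629176 0.08775714020551346
stop yaw -0.09954806768185867 -0.07989518982490798
carton yaw -0.2798797930442819
carton yaw -0.2668548942428422
carton in stop [-0.0988  0.1543] jar [-0.1836  0.0285]
C corners in stop [[-0.0521  0.2023]
 [-0.0715  0.0939]
 [-0.1458  0.1065]
 [-0.1257  0.2147]]
[[-5.000e-04  4.446e-01 -8.957e-01]
 [ 1.100e-03 -8.957e-01 -4.446e-01]
 [-1.000e+00 -1.200e-03 -0.000e+00]]
```

```bash
cat >> h.py <<'E'
from scipy.spatial.transform import Rotation as Rot
S0=np.array([.614,.0183]); YS=-.097
def go(sx,sy,z,jaw):
    """target TCP in stop frame (m), jaw: angle of tool y in stop frame"""
    o=r.get_obs(); M=Rot.from_rotvec(o['tcp_rot']).as_matrix()
    cs,sn=np.cos(YS),np.sin(YS)
    w=np.array([*(S0+[cs*sx-sn*sy, sn*sx+cs*sy]),z])
    d=M.T@(w-o['eef_pos'])*1000
    cur=np.arctan2(M[1,1],M[0,1]); t=-(jaw+YS-cur); t=(t+np.pi)%(2*np.pi)-np.pi
    p=(o['eef_pos'][:2]-S0); 
    print('t',round(o['time_s'],2),'shift',d.round(1),'turn',round(t,3),'| stop xy',(p@np.array([[cs,-sn],[sn,cs]])*1000).round(1),'z',o['eef_pos'][2].round(4),'F',o['ft_force'].round(1),'g',round(o['grip_width'],2),'q',o['joint_positions'].round(2))
E
python3 -c "
from h import *
go(-.182,.158,.20,-np.pi/2)"
```

```text
t 0.1 shift [ 104.  -598.3 -487.3] turn 0.558 | stop xy [-278.7 -607.6] z 0.3033 F [ 0.3  1.  -0.7] g 1.0 q [-1.11  0.35  1.63  0.    1.16 -0.  ]
```

{"name": "drive_tool", "arguments": {"increments": [[[0,-31,-25],0.11,60],[[0,-62,-50],0.22,60],[[0,-93,-75],0.33,60],[[0,-124,-100],0.44,60],[[0,-155,-125],0.558,60]]}}

```text
time_s: 0.52
eef_pos: [0.3207, -0.3635, 0.3035]
tcp_rot: [-2.168, 0.111, 2.169]
ft_force: [1.9, 0.9, -0.2]
grip_width: 0.703
```

```bash
python3 -c "
from h import *
go(-.182,.158,.20,-np.pi/2)"
```

```text
t 0.52 shift [ 103.7 -566.8  -69.5] turn -0.006 | stop xy [-254.9 -408.4] z 0.3035 F [ 1.9  0.9 -0.2] g 0.7 q [-0.85  0.13  1.93  0.    1.08  0.82]
```

{"name": "drive_tool", "arguments": {"increments": [[[0,-40,-5],0,60],[[0,-80,-10],0,60],[[0,-120,-15],0,60],[[0,-160,-20],0,60],[[0,-200,-25],-0.006,60]]}}

```text
time_s: 0.93
eef_pos: [0.365, -0.1669, 0.3038]
tcp_rot: [-2.175, 0.1, 2.174]
ft_force: [0.6, -0.3, 0.7]
grip_width: 0.697
```

{"name": "drive_tool", "arguments": {"increments": [[[0,-40,-5],0,60],[[0,-80,-10],0,60],[[0,-120,-15],0,60],[[10,-160,-20],0,60],[[20,-200,-25],0,60]]}}

```text
time_s: 1.35
eef_pos: [0.4085, 0.0302, 0.2842]
tcp_rot: [-2.177, 0.099, 2.173]
ft_force: [0.7, 0.2, 0.3]
grip_width: 0.696
```

```bash
python3 -c "
from h import *
go(-.182,.158,.15,-np.pi/2)"
```

```text
t 1.35 shift [ 134.2 -165.9  -24.4] turn 0.006 | stop xy [-205.7   -8.1] z 0.2842 F [0.7 0.2 0.3] g 0.7 q [ 0.07  0.03  2.09 -0.    1.02  1.73]
```

{"name": "drive_tool", "arguments": {"increments": [[[15,-36,-5],0,60],[[35,-72,-10],0,60],[[60,-108,-16],0,60],[[90,-140,-21],0.003,60],[[120,-166,-24],0.006,60]]}}

```text
time_s: 1.77
eef_pos: [0.4476, 0.1916, 0.1656]
tcp_rot: [-2.174, 0.104, 2.169]
ft_force: [1.3, -0.4, 0.7]
grip_width: 0.703
```

```bash
python3 -c "
from h import *
go(-.182,.158,.08,-np.pi/2)
snap('side','s1');snap('top','t1')
crop('s1','s1c',150,120,310,240,5)"
```

```text
t 1.77 shift [85.6 -1.6 -0.2] turn 0.001 | stop xy [-182.4  156.3] z 0.1656 F [ 1.3 -0.4  0.7] g 0.7 q [0.4  0.33 2.04 0.   0.77 2.07]
```

View pics/s1c.png

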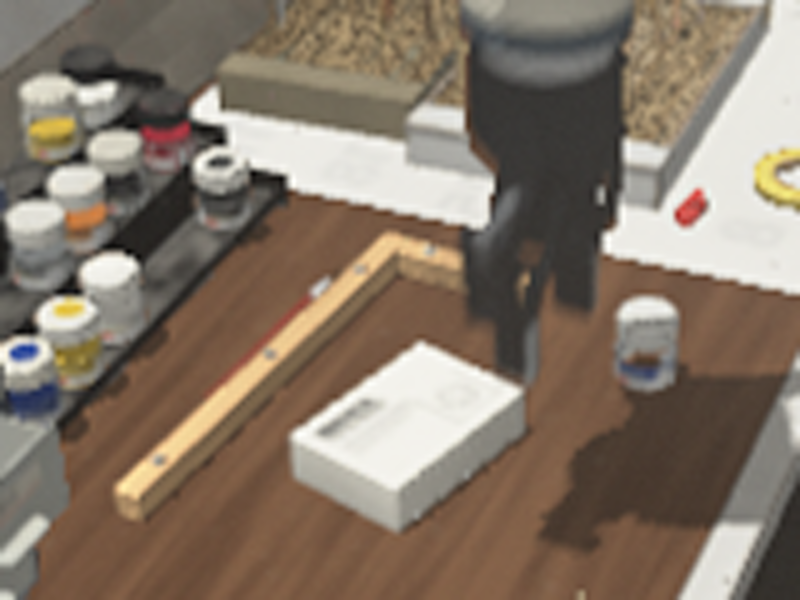

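Side view: the gripper is hovering on the near side of the carton with nothing disturbed. I'll descend, then push.

{"name": "drive_tool", "arguments": {"increments": [[[25,0,0],0,60],[[50,-1,0],0,60],[[70,-2,0],0,60],[[83,-2,0],0,60],[[83,-2,0],0,60]]}}

```text
time_s: 2.28
eef_pos: [0.4458, 0.1901, 0.0816]
tcp_rot: [-2.169, 0.108, 2.176]
ft_force: [-0.9, -1.0, -0.4]
grip_width: 0.705
```

{"name": "drive_tool", "arguments": {"increments": [[[0,0,-8],0,60],[[0,0,-15],0,60],[[0,0,-22],0,60],[[0,0,-29],0,60],[[0,0,-35],0,60]]}}

```text
time_s: 2.7
eef_pos: [0.4834, 0.1877, 0.0841]
tcp_rot: [-2.173, 0.105, 2.169]
ft_force: [-1.1, -0.5, -0.2]
grip_width: 0.702
```

```bash
python3 -c "
from h import *
go(-.09,.158,.082,-np.pi/2)
snap('side','s2');snap('top','t2')
crop('s2','s2c',150,120,310,240,5)
crop('t2','t2c',170,130,300,230,6)"
```

```text
t 2.7 shift [  2.2  -2.  -56.3] turn -0.001 | stop xy [-146.4  156. ] z 0.0841 F [-1.1 -0.5 -0.2] g 0.7 q [ 0.37  0.51  2.01 -0.    0.62  2.04]
```

View pics/s2c.png

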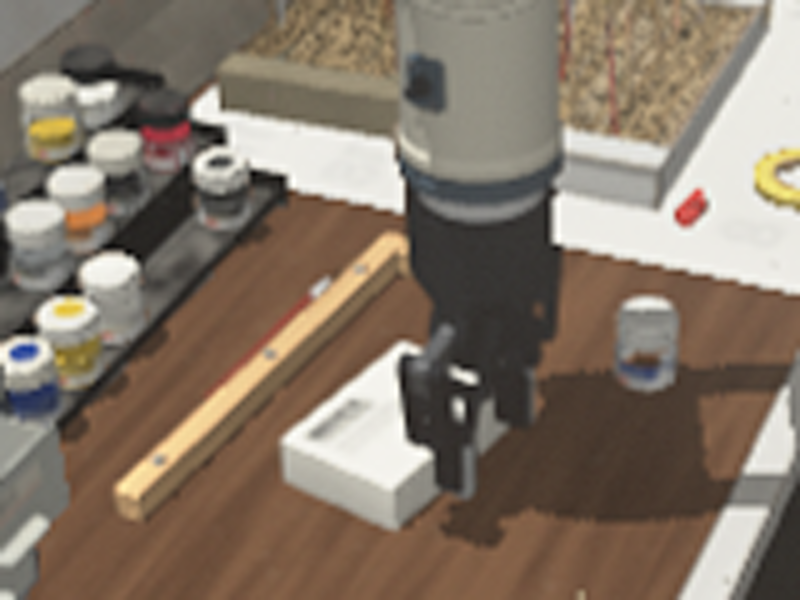

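View pics/t2c.png

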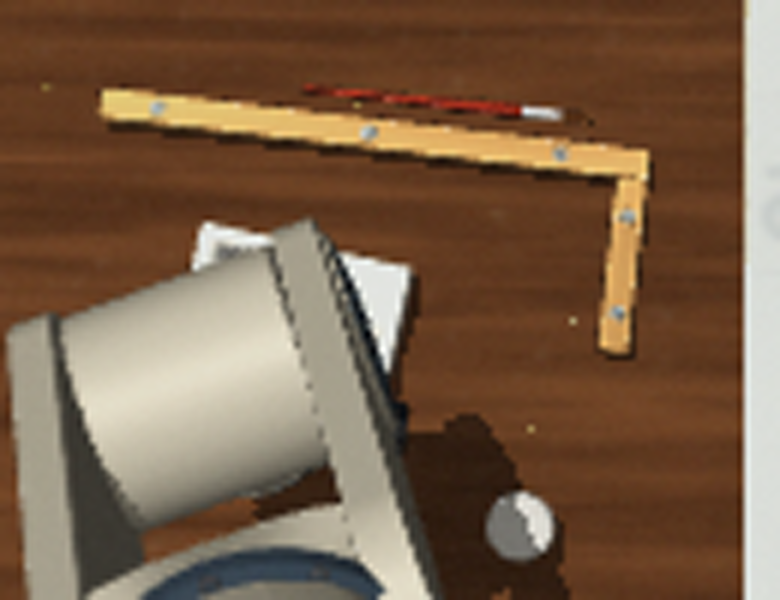

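The fingers are at the near side and the right end has begun turning forward. The jar is untouched. I'll keep pushing.

{"name": "drive_tool", "arguments": {"increments": [[[1,0,-7],0,60],[[2,-1,-14],0,60],[[2,-1,-21],0,60],[[2,-2,-28],0,60],[[2,-2,-34],0,60]]}}

```text
time_s: 3.22
eef_pos: [0.517, 0.1866, 0.0812]
tcp_rot: [-2.172, 0.105, 2.171]
ft_force: [-0.7, -0.5, -0.2]
grip_width: 0.699
```

{"name": "drive_tool", "arguments": {"increments": [[[0,0,-5],0,60],[[0,0,-9],0,60],[[0,0,-13],0,60],[[0,0,-17],0,60],[[0,0,-20],0,60]]}}

```text
time_s: 3.63
eef_pos: [0.5363, 0.1845, 0.0812]
tcp_rot: [-2.172, 0.106, 2.171]
ft_force: [-0.4, 0.0, -1.3]
grip_width: 0.702
```

```bash
python3 -c "
from h import *
go(-.086,.158,.082,-np.pi/2)
snap('side','s3');snap('top','t3')
crop('s3','s3c',150,120,310,240,5)
crop('t3','t3c',170,130,300,230,6)"
```

```text
t 3.63 shift [-0.8 -0.1 -7.4] turn -0.0 | stop xy [-93.4 157.9] z 0.0812 F [-0.4  0.  -1.3] g 0.7 q [ 0.33  0.56  1.9  -0.    0.67  2.  ]
```

View pics/s3c.png

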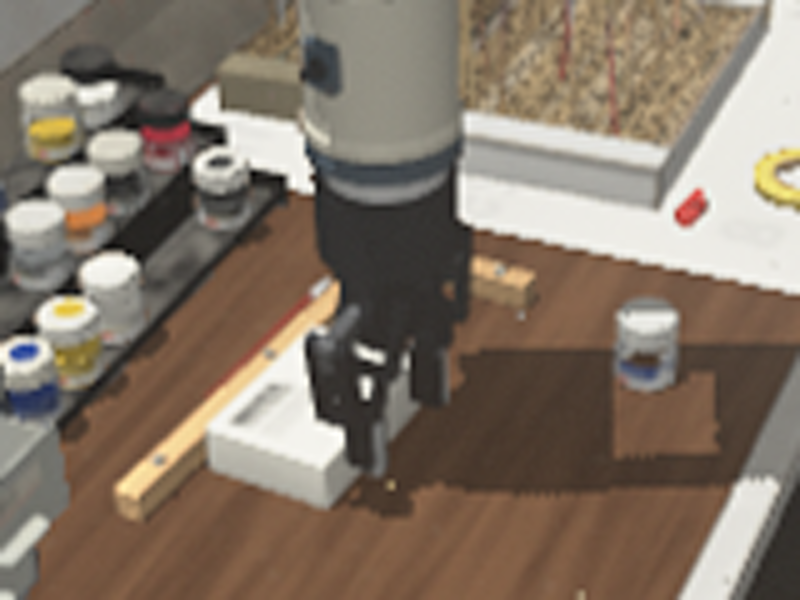

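View pics/t3c.png

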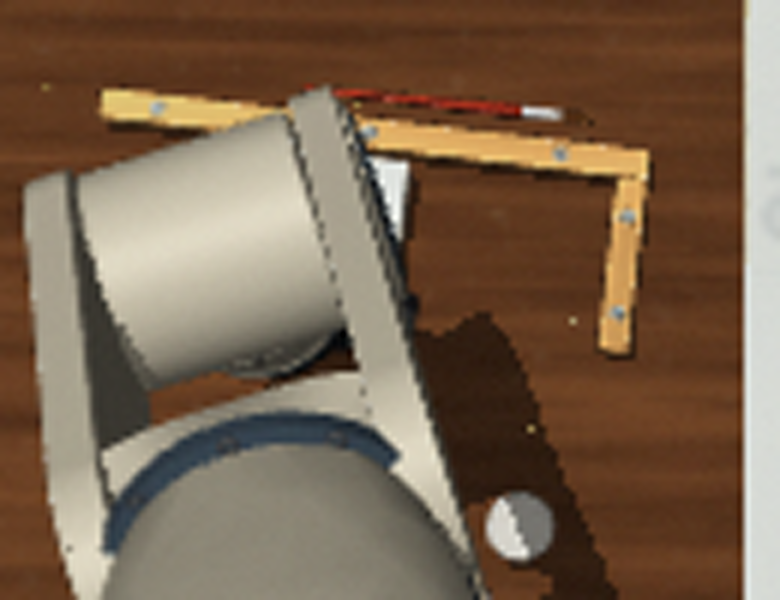

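The carton is aligned with the long strip, with a gap of only a few mm. I'll creep in and watch the force.

{"name": "drive_tool", "arguments": {"increments": [[[0,0,-1],0,60],[[0,0,-2],0,60],[[0,0,-3],0,60],[[0,0,-4],0,60],[[0,0,-4],0,60]]}}

```text
time_s: 4.15
eef_pos: [0.54, 0.1842, 0.0812]
tcp_rot: [-2.172, 0.106, 2.171]
ft_force: [-0.3, 0.0, -0.5]
grip_width: 0.698
```

{"name": "drive_tool", "arguments": {"increments": [[[0,0,-1],0,60],[[0,0,-2],0,60],[[0,0,-3],0,60],[[0,0,-3],0,60],[[0,0,-3],0,60]]}}

```text
time_s: 4.57
eef_pos: [0.5427, 0.1839, 0.0812]
tcp_rot: [-2.171, 0.106, 2.172]
ft_force: [-2.7, 0.5, 0.4]
grip_width: 0.702
```

{"name": "drive_tool", "arguments": {"increments": [[[0,0,-0.5],0,60],[[0,0,-1],0,60],[[0,0,-1.5],0,60],[[0,0,-1.5],0,60],[[0,0,-1.5],0,60]]}}

```text
time_s: 4.98
eef_pos: [0.543, 0.1838, 0.0811]
tcp_rot: [-2.168, 0.106, 2.175]
ft_force: [-7.5, 3.4, 5.0]
grip_width: 0.7
```

```bash
python3 -c "
from h import *
go(-.086,.158,.082,-np.pi/2)
snap('side','s4')
crop('s4','s4c',165,170,275,240,7)"
```

```text
t 4.98 shift [-0.9 -0.1 -0.7] turn -0.0 | stop xy [-86.7 157.9] z 0.0811 F [-7.5  3.4  5. ] g 0.7 q [0.32 0.57 1.89 0.   0.69 1.99]
```

View pics/s4c.png

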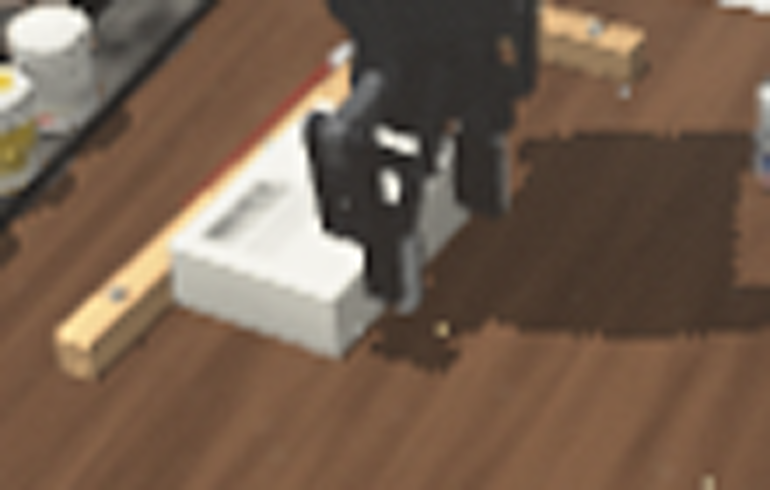

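It is flush against the long strip, at a push force of about 7.5 N. TCP at -86.7 mm also fits 76 mm plus an 11 mm half-pad. Next I'll back off and measure for the second push.

{"name": "drive_tool", "arguments": {"increments": [[[0,0,8],0,60],[[0,0,25],0,60],[[-10,0,42],0,60],[[-40,0,50],0,60],[[-75,0,50],0,60]]}}

```text
time_s: 5.45
eef_pos: [0.4912, 0.1879, 0.1549]
tcp_rot: [-2.167, 0.108, 2.179]
ft_force: [0.8, -0.1, 0.6]
grip_width: 0.707
```

```bash
python3 -c "
from h import *
np.set_printoptions(precision=4,suppress=True)
c=np.load('pics/top0.npy',allow_pickle=True).item()
cs,sn=np.cos(YS),np.sin(YS)
P=lambda c,uv,z:print(((px2w(c,uv,z)[:,:2]-S0)@np.array([[cs,-sn],[sn,cs]])*1000).round(0).tolist())
P(c,[(168,132),(168,75)],.15); P(c,[(158,145)],.03); P(c,[(128,178)],.08)
P(c,[(178,127)],.05)
c=np.load('pics/s4.npy',allow_pickle=True).item()
P(c,[((173)/7+165,245/7+170),(340/7+165,297/7+170)],.03)
go(-.038,.24,.16,0)
snap('top','t5')
crop('t5','t5c',170,100,300,200,6)
"
```

```text
[[25.0, 303.0], [188.0, 324.0]]
[[3.0, 356.0]]
[[-112.0, 420.0]]
[[62.0, 297.0]]
[[-3.0, 218.0], [-77.0, 216.0]]
t 5.45 shift [  -5.8  -83.  -100.6] turn -1.57 | stop xy [-138.6  156.9] z 0.1549 F [ 0.8 -0.1  0.6] g 0.71 q [ 0.36  0.4   1.96 -0.    0.79  2.03]
```

View pics/t5c.png

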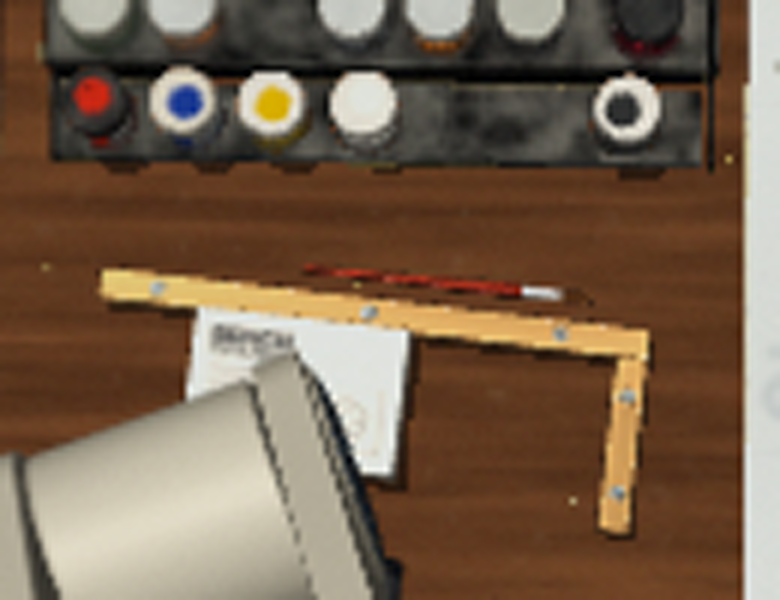

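```bash
python3 -c "
from h import *
crop('top0','a',80,60,210,200,4)
crop('side0','b',20,150,200,300,4)
a=cv2.imread('pics/a.png');b=cv2.imread('pics/b.png')
b=cv2.resize(b,(int(b.shape[1]*560/b.shape[0]),560));a=a[:560]
a=cv2.resize(a,None,fx=.6,fy=.6) if 0 else a
cv2.imwrite('pics/a2.png',a);cv2.imwrite('pics/b2.png',b)"
```

```text
(no output)
```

View pics/a2.png

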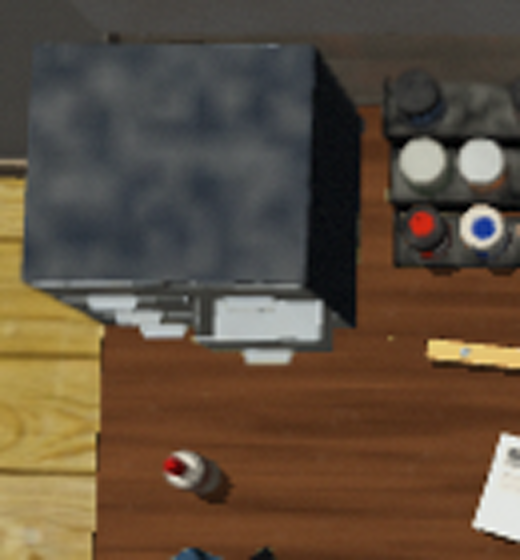

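View pics/b.png

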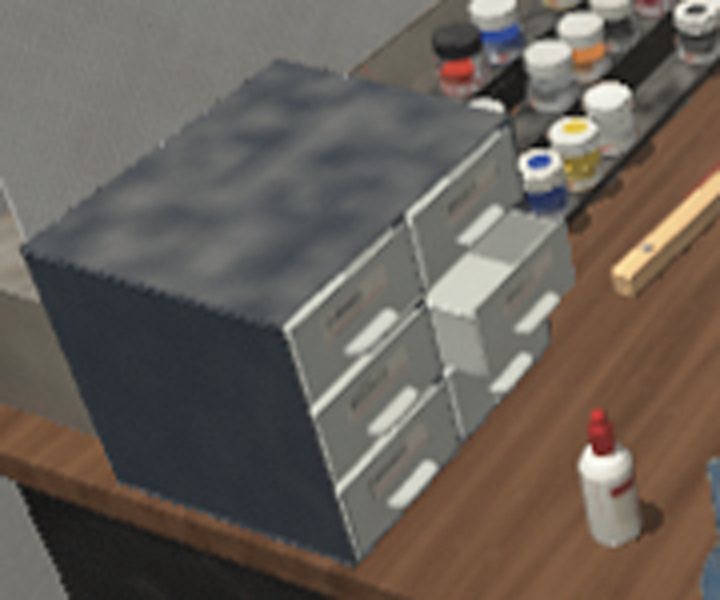

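{"name": "drive_tool", "arguments": {"increments": [[[0,-17,0],-0.12,50],[[0,-34,0],-0.24,40],[[0,-51,0],-0.36,40],[[0,-68,0],-0.48,40],[[0,-86,0],-0.6,40]]}}

```text
time_s: 5.92
eef_pos: [0.5033, 0.2749, 0.1564]
tcp_rot: [1.938, 0.503, -1.935]
ft_force: [-0.1, -0.0, -0.7]
grip_width: 0.466
```

{"name": "drive_tool", "arguments": {"increments": [[[0,0,0],-0.12,40],[[0,0,0],-0.24,40],[[0,0,0],-0.36,40],[[0,0,0],-0.48,40],[[0,0,0],-0.6,40]]}}

```text
time_s: 6.33
eef_pos: [0.5032, 0.2743, 0.1562]
tcp_rot: [1.542, 0.954, -1.539]
ft_force: [-0.4, 0.3, -0.2]
grip_width: 0.47
```

{"name": "drive_tool", "arguments": {"increments": [[[0,0,0],-0.12,40],[[0,0,0],-0.24,40],[[0,0,0],-0.36,40],[[0,0,0],-0.37,40],[[0,0,0],-0.37,40]]}}

```text
time_s: 6.75
eef_pos: [0.5031, 0.2742, 0.1563]
tcp_rot: [1.284, 1.159, -1.282]
ft_force: [0.3, 0.2, 0.5]
grip_width: 0.467
```

```bash
python3 -c "
from h import *
go(-.040,.244,.13,0)
snap('top','t6')
crop('t6','t6c',150,100,280,200,6)
snap('side','s6')
crop('s6','s6c',130,130,290,250,5)
"
```

```text
t 6.75 shift [26.3 95.1 -0.4] turn -0.004 | stop xy [-135.1  244. ] z 0.1563 F [0.3 0.2 0.5] g 0.47 q [ 0.5   0.45  1.86 -0.    0.82  0.6 ]
```

View pics/s6c.png

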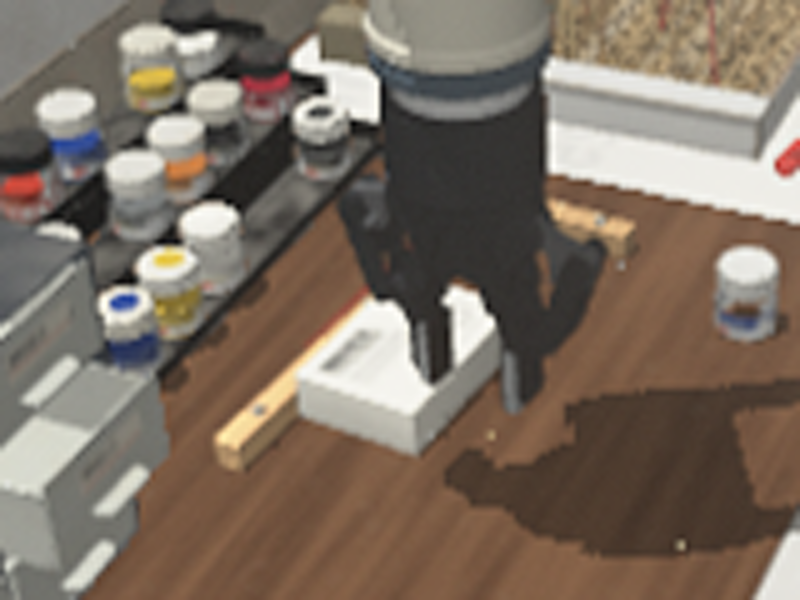

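View pics/t6.png

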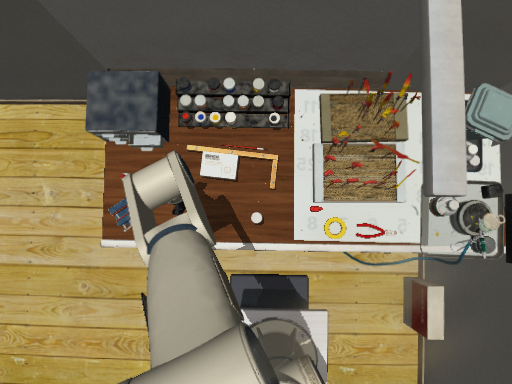

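View pics/s6.png

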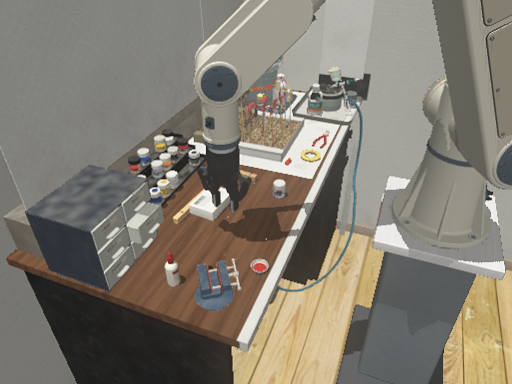

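View pics/t6c.png

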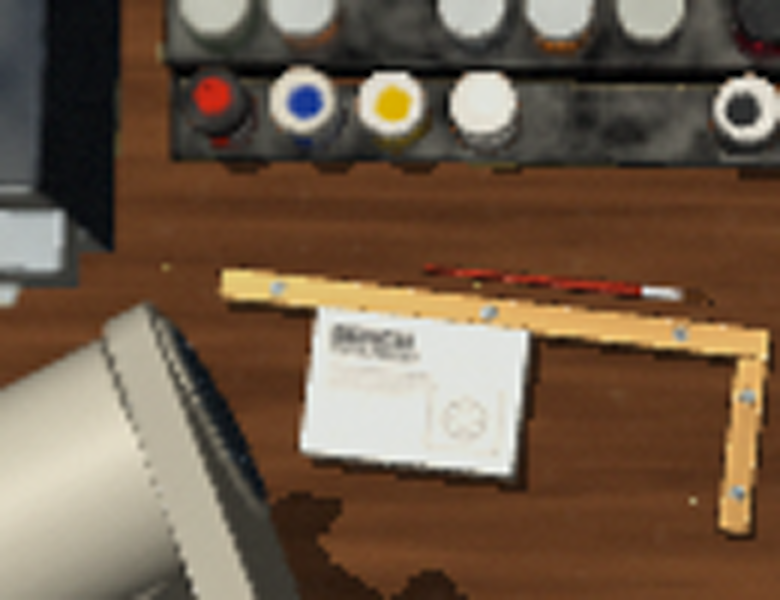

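The link's housing clears the 0.17 m cabinet in height. I'll move forward to x = -45 mm, then down.

{"name": "drive_tool", "arguments": {"increments": [[[0,18,0],0,40],[[0,38,0],0,40],[[0,60,0],0,40],[[0,80,0],0,40],[[0,90,0],-0.004,40]]}}

```text
time_s: 7.27
eef_pos: [0.5948, 0.2652, 0.1564]
tcp_rot: [1.282, 1.161, -1.279]
ft_force: [-0.2, 1.0, 0.0]
grip_width: 0.471
```

{"name": "drive_tool", "arguments": {"increments": [[[12,0,0],0,40],[[26,0,0],0,40],[[40,0,0],0,40],[[50,0,0],0,40],[[55,0,0],0,40]]}}

```text
time_s: 7.68
eef_pos: [0.5903, 0.265, 0.0984]
tcp_rot: [1.275, 1.165, -1.282]
ft_force: [-0.6, -0.3, 0.3]
grip_width: 0.468
```

```bash
python3 -c "
from h import *
go(-.045,.244,.086,0)
snap('side','s7')
crop('s7','s7c',130,130,290,250,5)
"
```

```text
t 7.68 shift [12.3  2.5 -0.8] turn 0.003 | stop xy [-47.4 243.2] z 0.0984 F [-0.6 -0.3  0.3] g 0.47 q [0.42 0.63 1.71 0.   0.81 0.51]
```

View pics/s7c.png

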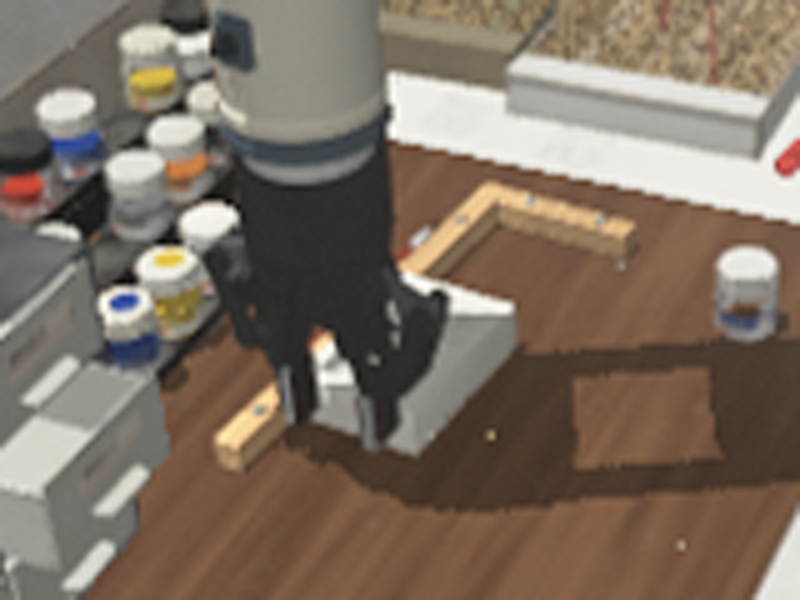

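Fingers sit beyond the carton's left end, clear of the strip. I'll lower the last 12 mm and push along the tool's +z, which is the stop's -y.

{"name": "drive_tool", "arguments": {"increments": [[[6,1,0],0.003,40],[[12,2,0],0.003,40],[[12,2,5],0.003,40],[[12,2,10],0.003,40],[[12,2,15],0.003,40]]}}

```text
time_s: 8.15
eef_pos: [0.5932, 0.2497, 0.0895]
tcp_rot: [1.28, 1.162, -1.28]
ft_force: [-0.0, 0.6, 0.1]
grip_width: 0.466
```

{"name": "drive_tool", "arguments": {"increments": [[[0,0,6],0,40],[[0,0,13],0,40],[[0,0,20],0,40],[[0,0,27],0,40],[[0,0,34],0,40]]}}

```text
time_s: 8.57
eef_pos: [0.5899, 0.2158, 0.0896]
tcp_rot: [1.281, 1.162, -1.28]
ft_force: [-0.6, 2.3, 1.9]
grip_width: 0.465
```

```bash
python3 -c "
from h import *
go(-.045,.121,.086,0)
snap('side','s8')
crop('s8','s8c',130,130,290,250,5)
"
```

```text
t 8.57 shift [ 3.5 -1.9 73.2] turn -0.0 | stop xy [-43.1 194.2] z 0.0896 F [-0.6  2.3  1.9] g 0.47 q [0.35 0.62 1.76 0.   0.76 0.45]
```

View pics/s8c.png

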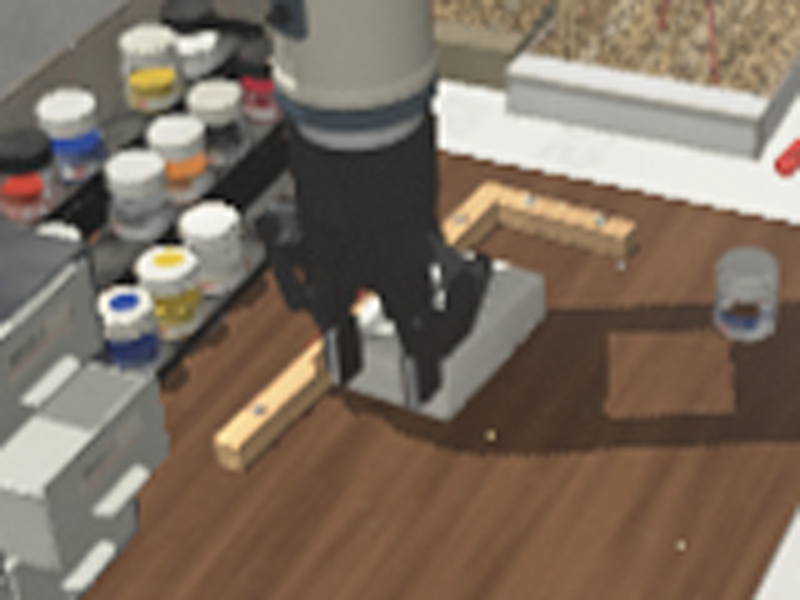

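The carton is sliding along the strip. Continuing.

{"name": "drive_tool", "arguments": {"increments": [[[0,-1,7],0,40],[[0,-1,14],0,40],[[0,-1,21],0,40],[[0,-1,28],0,40],[[0,-1,35],0,40]]}}

```text
time_s: 9.03
eef_pos: [0.5854, 0.181, 0.0893]
tcp_rot: [1.28, 1.162, -1.28]
ft_force: [0.9, 0.9, 0.7]
grip_width: 0.47
```

{"name": "drive_tool", "arguments": {"increments": [[[0,-1,7],0,40],[[0,-1,14],0,40],[[0,-1,20],0,40],[[0,-1,26],0,40],[[0,-1,30],0,40]]}}

```text
time_s: 9.45
eef_pos: [0.5814, 0.1511, 0.0892]
tcp_rot: [1.28, 1.162, -1.281]
ft_force: [0.1, 1.5, 0.2]
grip_width: 0.468
```

```bash
python3 -c "
from h import *
go(-.045,.121,.086,0)
snap('side','s9')
crop('s9','s9c',130,130,290,250,5)
"
```

```text
t 9.45 shift [3.2 0.3 8. ] turn -0.0 | stop xy [-45.3 129. ] z 0.0892 F [0.1 1.5 0.2] g 0.47 q [ 0.25  0.59  1.82 -0.    0.73  0.35]
```

View pics/s9c.png

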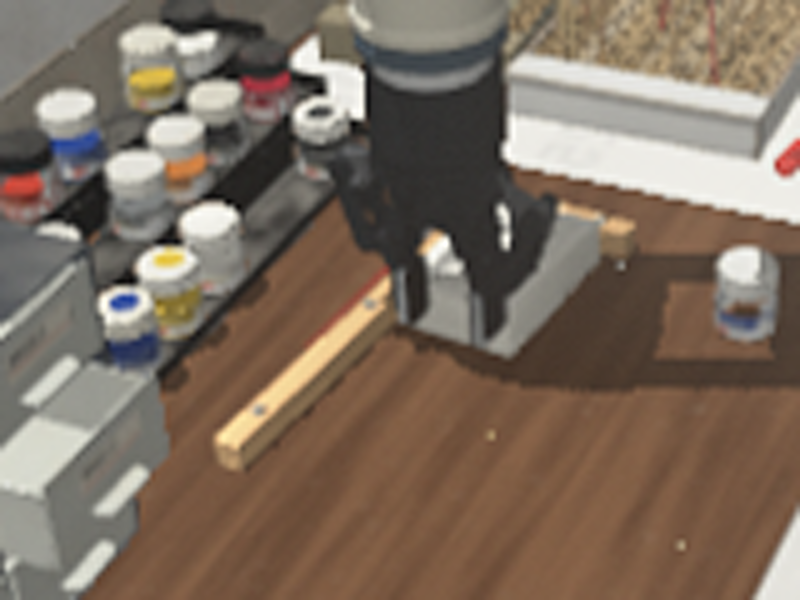

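Almost at the short strip, with about 8 mm left. Creeping in.

{"name": "drive_tool", "arguments": {"increments": [[[0,0,1.5],0,40],[[0,0,3],0,40],[[0,0,4.5],0,40],[[0,0,6],0,40],[[0,0,6],0,40]]}}

```text
time_s: 9.92
eef_pos: [0.5809, 0.1458, 0.0892]
tcp_rot: [1.28, 1.162, -1.28]
ft_force: [0.3, 0.1, 0.6]
grip_width: 0.469
```

{"name": "drive_tool", "arguments": {"increments": [[[0,0,0.5],0,40],[[0,0,1],0,40],[[0,0,1.5],0,40],[[0,0,2],0,40],[[0,0,2],0,40]]}}

```text
time_s: 10.33
eef_pos: [0.5807, 0.1439, 0.0892]
tcp_rot: [1.28, 1.162, -1.28]
ft_force: [0.7, 0.5, 0.4]
grip_width: 0.469
```

{"name": "drive_tool", "arguments": {"increments": [[[0,0,0.5],0,40],[[0,0,1],0,40],[[0,0,1.5],0,40],[[0,0,2],0,40],[[0,0,2],0,40]]}}

```text
time_s: 10.75
eef_pos: [0.581, 0.1432, 0.0896]
tcp_rot: [1.283, 1.162, -1.279]
ft_force: [0.5, 10.2, 1.0]
grip_width: 0.468
```

```bash
python3 -c "
from h import *
go(-.045,.121,.086,0)
snap('side','s10')
crop('s10','s10c',190,140,270,210,8)
snap('top','t10')
crop('t10','t10c',180,110,300,200,6)
"
```

```text
t 10.75 shift [ 3.6 -0.   0.1] turn -0.001 | stop xy [-45.  121.1] z 0.0896 F [ 0.5 10.2  1. ] g 0.47 q [0.24 0.58 1.83 0.   0.73 0.33]
```

View pics/s10c.png

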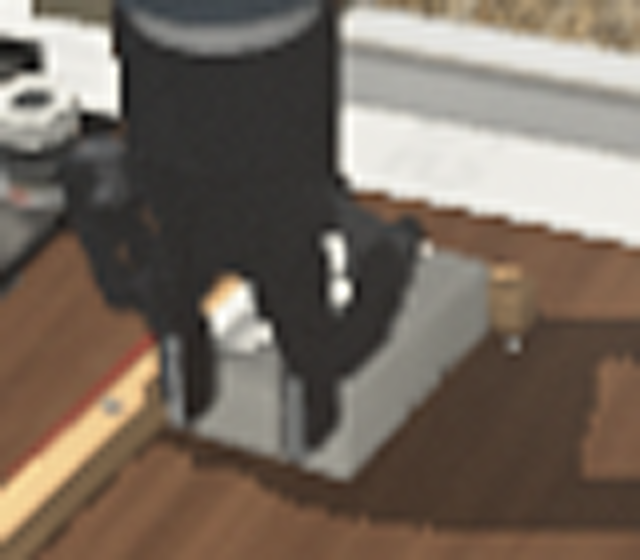

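View pics/t10c.png

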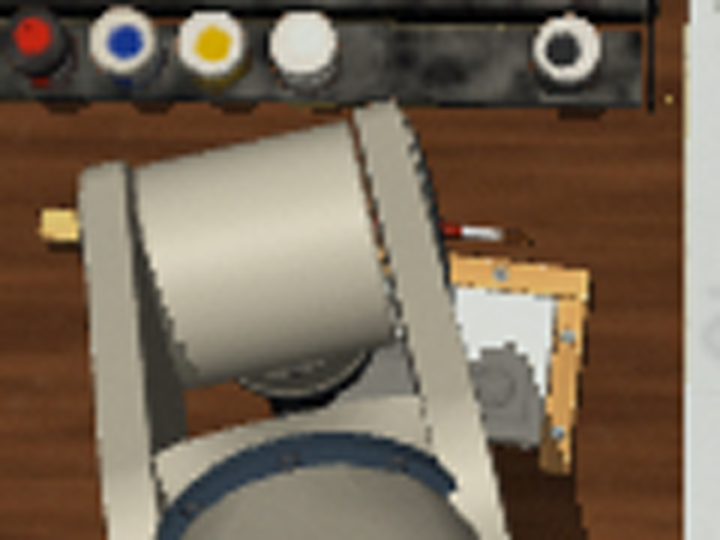

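The short end is seated: 10 N, with TCP y at 121.1 mm against 121 expected. I'll back off, lift and inspect both seams.

{"name": "drive_tool", "arguments": {"increments": [[[0,0,-4],0,40],[[0,0,-15],0,40],[[-8,0,-30],0,40],[[-40,0,-40],0,40],[[-75,0,-45],0,40]]}}

```text
time_s: 11.27
eef_pos: [0.5838, 0.1885, 0.1638]
tcp_rot: [1.277, 1.164, -1.283]
ft_force: [1.3, -0.5, 0.0]
grip_width: 0.468
```

{"name": "drive_tool", "arguments": {"increments": [[[0,-30,0],0.12,50],[[0,-65,0],0.24,60],[[0,-100,0],0.36,60],[[0,-135,0],0.48,60],[[0,-160,0],0.6,60]]}}

```text
time_s: 11.68
eef_pos: [0.4228, 0.2028, 0.1646]
tcp_rot: [1.704, 0.791, -1.706]
ft_force: [0.3, 0.0, -0.2]
grip_width: 0.704
```

```bash
python3 -c "
from h import *
go(-.13,.055,.15,-np.pi/2)
snap('side','s11')
crop('s11','s11c',180,150,280,220,8)
snap('top','t11')
crop('t11','t11c',210,130,300,200,8)
"
```

```text
t 11.68 shift [ 14.6 127.   46.1] turn 0.965 | stop xy [-208.2  165.2] z 0.1646 F [ 0.3  0.  -0.2] g 0.7 q [0.44 0.31 2.08 0.   0.76 1.15]
```

View pics/s11c.png

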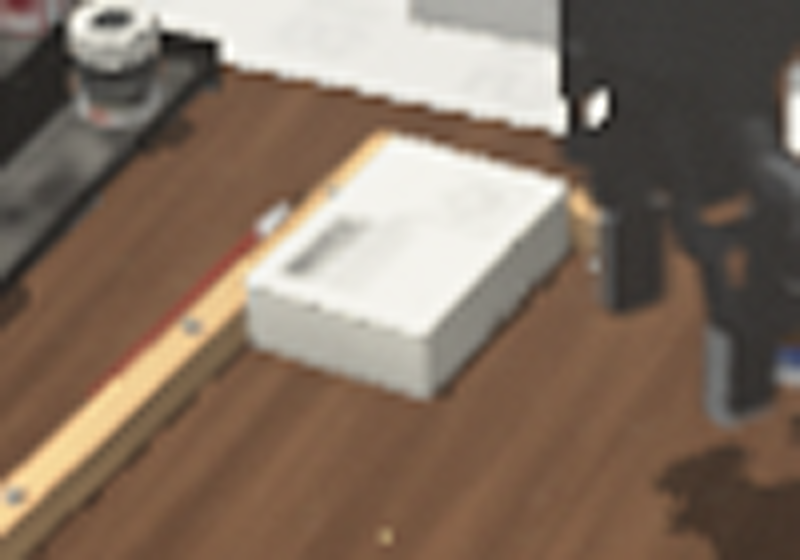

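View pics/t11c.png

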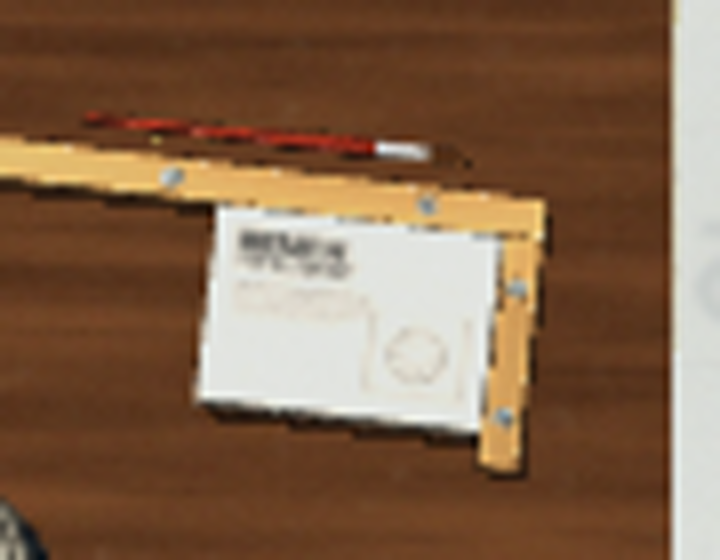

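```bash
python3 -c "
from h import *
np.set_printoptions(precision=1,suppress=True)
cs,sn=np.cos(YS),np.sin(YS)
c=np.load('pics/t11.npy',allow_pickle=True).item()
q=lambda L:[((x+.5)/8-.5+210,(y+.5)/8-.5+130) for x,y in L]
W=lambda L,z:(px2w(c,q(L),z)[:,:2]-S0)@np.array([[cs,-sn],[sn,cs]])*1000
A=W([(217,206),(500,240),(482,433),(197,402)],.03);print(A,A.mean(0))
for i,j in((0,1),(3,2)): d=A[i]-A[j];print('yaw',np.arctan2(-d[0],d[1]))
print(W([(0,180),(205,203)],.018))
crop('t11','z1',232,150,282,190,16)"
```

```text
[[ -1.9 110.1]
 [ -2.7   0.8]
 [-77.2  -0.6]
 [-77.7 108.8]] [-39.9  54.8]
yaw -0.007349848354565474
yaw 0.005030690635958247
[[  0.4 195.7]
 [  0.4 115.5]]
```

View pics/z1.png

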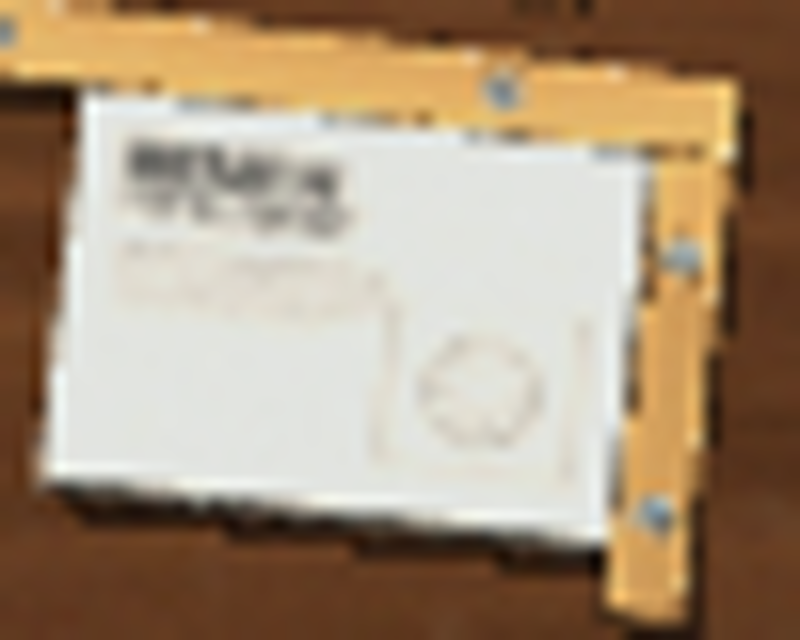

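The measured centre is (-39.9, 54.8) mm and yaw is within 0.007 rad. Up to 2 mm of the x offset can't be told from calibration error, so I'll press the long side once more as a check.

{"name": "drive_tool", "arguments": {"increments": [[[0,12,5],0.12,50],[[0,30,10],0.24,50],[[0,50,18],0.36,50],[[0,70,25],0.48,50],[[0,85,31],0.6,50]]}}

```text
time_s: 12.2
eef_pos: [0.473, 0.1236, 0.165]
tcp_rot: [2.079, 0.282, -2.075]
ft_force: [0.7, 0.2, 0.2]
grip_width: 0.585
```

{"name": "drive_tool", "arguments": {"increments": [[[0,0,0],0.12,50],[[0,0,0],0.24,50],[[0,0,0],0.365,50],[[0,0,0],0.365,50],[[0,0,0],0.365,50]]}}

```text
time_s: 12.62
eef_pos: [0.4718, 0.1244, 0.1646]
tcp_rot: [-2.178, 0.093, 2.176]
ft_force: [-0.5, 0.9, 0.7]
grip_width: 0.587
```

```bash
python3 -c "
from h import *
go(-.118,.062,.10,-np.pi/2)"
```

```text
t 12.62 shift [ 64.7  30.2 -33.4] turn 0.011 | stop xy [-151.8   91.8] z 0.1646 F [-0.5  0.9  0.7] g 0.59 q [ 0.25  0.33  2.04 -0.    0.77  1.91]
```

{"name": "drive_tool", "arguments": {"increments": [[[0,8,-9],0.005,50],[[0,16,-18],0.011,50],[[0,24,-27],0.011,50],[[0,30,-33],0.011,50],[[10,30,-33],0.011,50]]}}

```text
time_s: 13.03
eef_pos: [0.5038, 0.0897, 0.1554]
tcp_rot: [-2.173, 0.111, 2.164]
ft_force: [1.1, 0.6, 0.1]
grip_width: 0.589
```

{"name": "drive_tool", "arguments": {"increments": [[[15,0,0],0,50],[[30,0,0],0,50],[[45,0,0],0,50],[[60,0,0],0,50],[[68,0,0],0,50]]}}

```text
time_s: 13.45
eef_pos: [0.5, 0.0906, 0.0841]
tcp_rot: [-2.166, 0.111, 2.172]
ft_force: [-1.0, -0.4, 1.0]
grip_width: 0.588
```

```bash
python3 -c "
from h import *
go(-.087,.062,.086,-np.pi/2)
snap('side','s12')
crop('s12','s12c',180,130,300,220,6)"
```

```text
t 13.45 shift [ -2.   -1.2 -33.5] turn -0.005 | stop xy [-120.5   61. ] z 0.0841 F [-1.  -0.4  1. ] g 0.59 q [0.18 0.5  2.03 0.   0.61 1.85]
```

View pics/s12c.png

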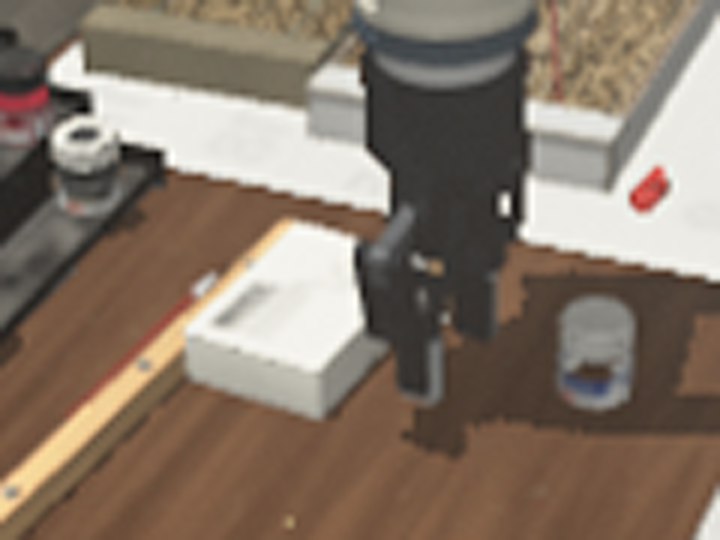

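Fingers are between the carton and the jar, clear of both. Approaching, then creeping.

{"name": "drive_tool", "arguments": {"increments": [[[0,0,-8],-0.003,50],[[0,0,-16],-0.005,50],[[0,0,-23],-0.005,50],[[0,0,-27],-0.005,50],[[0,0,-28],-0.005,50]]}}

```text
time_s: 13.92
eef_pos: [0.5307, 0.0882, 0.087]
tcp_rot: [-2.174, 0.105, 2.169]
ft_force: [0.6, -0.1, 0.4]
grip_width: 0.583
```

{"name": "drive_tool", "arguments": {"increments": [[[0,0,-1],0,50],[[0,0,-2],0,50],[[0,0,-3],0,50],[[0,0,-4],0,50],[[0,0,-4],0,50]]}}

```text
time_s: 14.33
eef_pos: [0.5328, 0.0878, 0.0862]
tcp_rot: [-2.171, 0.106, 2.172]
ft_force: [-1.6, -0.9, 1.1]
grip_width: 0.586
```

```bash
python3 -c "
from h import *
go(-.087,.062,.086,-np.pi/2)"
```

```text
t 14.33 shift [ 0.2 -0.7 -0.6] turn -0.0 | stop xy [-87.6  61.3] z 0.0862 F [-1.6 -0.9  1.1] g 0.59 q [0.16 0.53 1.96 0.   0.65 1.83]
```

{"name": "drive_tool", "arguments": {"increments": [[[0,0,-0.5],0,50],[[0,0,-1],0,50],[[0,0,-1.5],0,50],[[0,0,-1.5],0,50],[[0,0,-1.5],0,50]]}}

```text
time_s: 14.75
eef_pos: [0.5333, 0.0877, 0.0861]
tcp_rot: [-2.169, 0.106, 2.174]
ft_force: [-6.0, 1.6, 5.0]
grip_width: 0.582
```

```bash
python3 -c "
from h import *
go(-.087,.062,.086,-np.pi/2)"
```

```text
t 14.75 shift [ 0.1 -0.8 -0.1] turn -0.0 | stop xy [-87.1  61.2] z 0.0861 F [-6.   1.6  5. ] g 0.58 q [0.16 0.53 1.96 0.   0.66 1.83]
```

Firm contact at -87.1 mm, against -86.7 in the first press, so it is seated. I'll retreat straight back 30 mm, which keeps 30 mm from the jar, then lift and check.

{"name": "drive_tool", "arguments": {"increments": [[[0,0,3],0,50],[[0,0,10],0,50],[[0,0,22],0,50],[[-15,0,28],0,50],[[-50,0,28],0,50]]}}

```text
time_s: 15.17
eef_pos: [0.5024, 0.0899, 0.1332]
tcp_rot: [-2.164, 0.107, 2.181]
ft_force: [0.3, -0.1, 1.0]
grip_width: 0.584
```

{"name": "drive_tool", "arguments": {"increments": [[[-30,0,10],0,50],[[-60,0,40],0,50],[[-80,0,75],0,50],[[-100,0,105],0,50],[[-100,0,120],0,50]]}}

```text
time_s: 15.58
eef_pos: [0.3849, 0.1021, 0.2387]
tcp_rot: [-2.174, 0.104, 2.168]
ft_force: [0.2, 0.8, -0.5]
grip_width: 0.585
```

```bash
python3 -c "
from h import *
go(-.118,.062,.086,-np.pi/2)
snap('side','s13');crop('s13','s13c',180,130,300,220,6)
snap('top','t13');crop('t13','t13c',210,130,310,200,8)"
```

```text
t 15.58 shift [ 153.1   -0.6 -117.7] turn -0.0 | stop xy [-236.2   61.2] z 0.2387 F [ 0.2  0.8 -0.5] g 0.59 q [0.26 0.08 2.16 0.   0.9  1.92]
```

View pics/s13c.png

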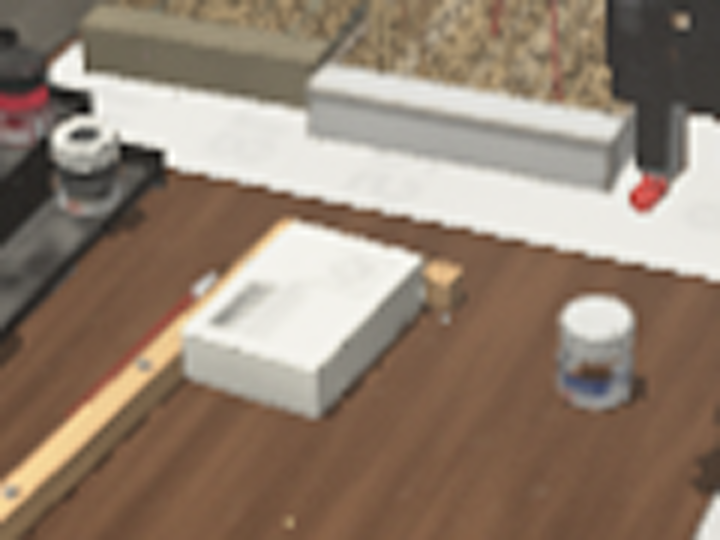

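View pics/t13c.png

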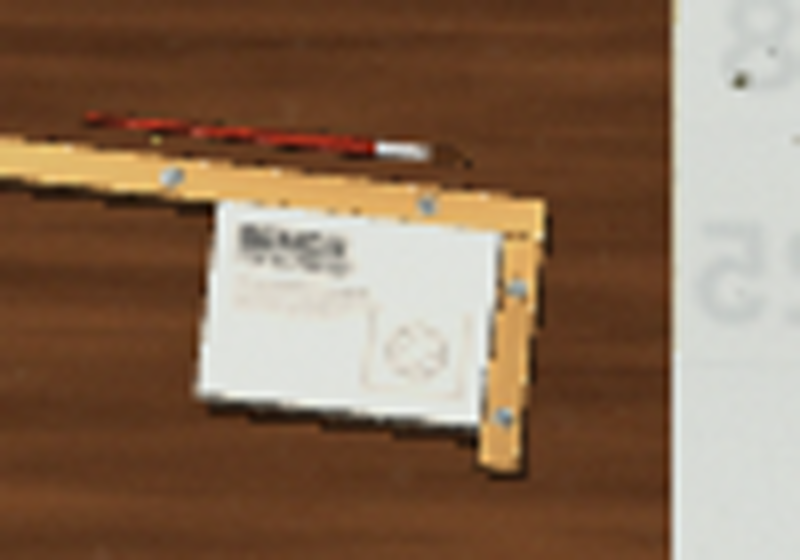

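View pics/t13.png

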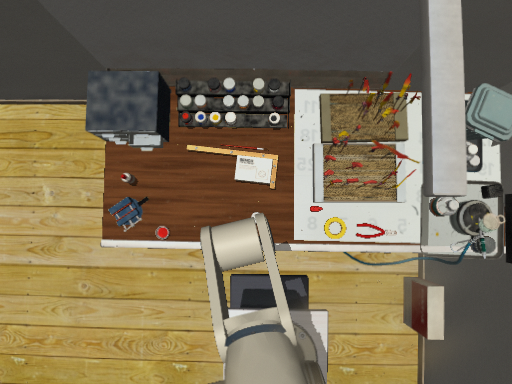

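The second press closed a gap of 1 to 2 mm along the long strip (the carton's near edge moved from about row 433 to 425 in the crop). Both seams now look closed, and the bystanders I can see are where they started. Handing in.

```bash
python3 -c "
from h import *
print(r.get_obs()['joint_velocities'].round(3)); print(r.sign_off())"
```

```text
[-0.018  0.06  -0.055 -0.005 -0.024 -0.019]
the job is handed in; nothing more can be done
None
```

The carton is in the inner corner of the stop, with one long side against the long strip and one short end against the short strip. It stayed flat on the desk and was only pushed. I handed the job in at about 15.7 s, with the arm clear of everything.

- **Pushes:** I pushed it square onto the long strip with the opened fingers, slid it along to the short strip, and then pressed the long side once more.
- **Contact checks:** The fingers stopped within about 0.5 mm of where a seated carton should stop them. Push forces at those stops were 6 to 10 N.
- **Camera checks:** Before the last press, the top view put the centre about 2 mm short of the long strip, at (-39.9, 54.8) mm against (-38, 55). Yaw was within 0.01 rad. The last press moved it 1 to 2 mm, so that offset was a real small gap rather than calibration error. I did not measure the pose again, but both seams look closed in the final pictures.
- **Bystanders:** The jar, brush, part, tape, dropper, cutters and dish look undisturbed. The arm hid the jar in the final top view, so I checked it in the side view.

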